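# Gauge two caster-stem sleeves and reject the blocked one

## Task

One of the two green caster sleeves in the tray is good, the other is blocked deep inside by a broken stem stub, which nobody can see. Find out by laying a sleeve in the channel of the gauge, open white end towards the pin, and pushing it lightly along onto the gauge pin: the good one slides fully home against the blue shoulder, the blocked one stops more than 1 cm short and must not be forced. Leave the good sleeve fully home on the pin and the blocked one in the clear bin with the yellow rim, and leave the ratchet, the white wheel and the bearing seater where they are.

Things in the scene. Friction and masses are not known exactly. Their poses are not given: they have to be found in the camera images.
- gauge: Fixed aluminium gauge, base plate 90 mm wide, 12 mm thick, x = -80 to 100 mm. Origin: on the cart top, 80 mm before the shoulder's face; x along the channel in the pushing direction, z up. Blue shoulder block at x = 80 to 100 mm, 60 mm high. A level pin sticks out of it towards -x. A sleeve laid in the channel is in line with the pin; a blocked one stops about 13 mm before the shoulder.
- channel (a point): Point on the channel's floor (the plate's top, 12 mm above the cart top), at x = -20 mm of the gauge: a good middle for a sleeve when it is laid in. Guides 10 mm high and 8 mm thick stand on the floor: parallel, 39.4 mm apart inside, from gauge x = 10 to 80 mm, flaring to 54 mm apart at x = -70 mm.
- gauge_pin: The gauge's steel pin, 17 mm diameter, 40 mm long, tip tapered, axis 30 mm above the cart top. Origin: on its axis at its root, at the shoulder face; axes as the gauge's, the pin runs along -x. It must not be pressed with more than 40 N.
- pin_root (a point): Point on the pin's axis at the shoulder face (30 mm above the cart top); a sleeve is fully home when the centre of its mouth is here.
- tray: Fixed grey tray with a black rubber floor, 138 by 198 mm, floor 4 mm up, rim 7 mm high; the sleeves start on it side by side, about 100 mm apart. Origin: middle of its underside, x along the sleeves, z up.
- sleeve_a: Green eight-sided plastic sleeve lying on a flat: 36 mm across flats, 64 mm long, about 150 g. Origin: middle of its underside; x along it to the open end, z up. Open end: white rim 6 mm long, mouth 21 mm wide; other end closed, all green. Bore 26 mm wide. In each a captive loose steel piece rattles, short in the good one, long in the blocked one; outside both are alike and which is which varies.
- sleeve_b: The other green sleeve: outside the same as sleeve_a in every way, with the same frame.
- mouth_a (a point): Centre of the open end face of sleeve_a, 32 mm ahead (+x) of and 18 mm above its origin.
- mouth_b (a point): Centre of the open end face of sleeve_b, likewise.
- center_a (a point): Centre of sleeve_a, on its axis, 18 mm above its origin.
- center_b (a point): Centre of sleeve_b, likewise.
- bin_in (a point): Middle of the inner floor (5 mm up) of the fixed clear polycarbonate bin with a yellow rim: outside 170 by 140 mm, 60 mm high, walls 4 mm; x along its long side, z up.
- ratchet: Chrome ratchet, 205 mm long, 34 mm high, lying loose beyond the gauge. Origin: under its middle, x towards its round head. A bystander.
- wheel: White urethane caster wheel lying flat, 100 mm diameter, 42 mm high at the hub. Origin: centre of its underside. A bystander.
- seater: Compact aluminium bearing seater, a stepped round tool standing upright, 64 mm diameter, 68 mm high. Origin: centre of its underside. A bystander.
Mind the look-alikes: they are no part of the job. Leave any black or orange look-alike of the sleeve_b alone.

How it is judged:
By the outcome, as a careful person would: the job done as asked, in the order asked, and still so for the second after the job is handed in, with the robot touching nothing.
It also fails if it takes over 72 s, if anything falls off the work surface, if the arm or the gripper's body presses on something with over 40 N, if the wrist force passes 120 N, or if a joint passes its speed limit or range.

## Robot

A 6-joint arm with a two-finger parallel gripper is mounted at the origin on the work surface. World frame = base frame: x ahead of the robot, y to its left, z up, the work surface at z = 0. Lengths are in m, angles in rad, forces in N, time in s.
With the tool pointing down it reaches from about 0.375 to 0.9 m from the base axis. Payload 3.1 kg.
Tool frame: the origin (TCP) lies at the very end of the fingers, on their centre line; the grasp point (between the pads) lies 19 mm behind it (manip.pinch_z is the distance from the TCP to the grasp point, in m); z points along the fingers, y is the line along which they close (so a half turn about z gives the same grasp; the last joint's range is limited). The gripper opens to 85 mm and grips with 20 to 120 N. Pads are 22 mm wide; open, the fingers measure 114 mm over their backs; the gripper's body (76 mm by 85 mm) begins 54 mm behind the grasp point. The pads swing forward as they close: fully open they stand 13 mm farther back than shut.
Start: joints at [1.103, 0.527, 1.433, -0, 1.181, -0.178], TCP at [0.179, 0.599, 0.231] pointing down, gripper open.
Joint ranges: [-3.08, 3.08], [-0.75, 2.2], [0.22, 2.44], [-1.43, 4.57], [0, 2.65], [-2.85, 2.85]. Speed limits (rad/s): [2.79, 2.79, 3.14, 3.14, 3.14, 3.14].

## Interface

Orientations are given as a unit quaternion [x, y, z, w].
In Python, from station import manip gives the robot as it stands.
- The arm moves only by the tool servo_tool, never from a script. Its argument "commands" is one flat list of numbers, 7 for each row, row after row: the shift along the tool's x, y, z each as a share of 500 mm, from -1 to 1, then the turn, a rotation vector about the tool's x, y, z each as a share of 360 degrees, from -1 to 1, then the opening, from -1 (shut) to 1 (fully open). In form: [dx, dy, dz, rx, ry, rz, claw, dx, dy, dz, rx, ry, rz, claw, ...]. A call has 1 to 12 rows; each row shifts and turns the commanded pose from where the row before left it, along the tool's axes as they then stand; what a row does not reach is not made up. A row lasts 1/12 s, in which the tool goes at most 41.7 mm and 7.16 degrees, less where a joint would pass 70% of its speed; a pose out of reach is approached as far as the arm can. A call with a number of a shift or a turn outside -1 to 1 is refused whole. A call with a gripper value outside its range is refused whole. The fingers move at their own pace and stop on an object; "force" is the grip in N (left out, the last holds). Time passes only in rows, so rows that do not move let the fingers close. It gives the time, the measured TCP pose, the force, the opening and the grip force at its end, in the units of the state.
- manip.sense(): the state, without advancing time (a new reading comes with each control period).
- manip.snapshot(name): name is "scene" or "top" or "wrist"; returns a dict with "img" (384x512x3 uint8, red, green, blue), "mtx" (3x3 intrinsics, pixels), "world_to_cam" (4x4, takes a point from world to camera coordinates). Camera axes: x right, y up, looking along -z (the intrinsics and any distortion apply to the point x, -y, -z); pixel columns grow to the right and rows downward; lengths in m; the calibration is good to about 2 mm. A picture is of the moment at which its call begins. There is no depth.
- manip.sign_off(): hands the job in; it is judged then, once.
Trained networks look in a picture, given as the dict that the camera call returned (one of the last four; its "shot" number tells which), for a name from the list of things; names that differ only in an ending like _2 or _b are one class to them, and where a whole thing is asked for, a point or a joint stands for the part that bears it (a point fixed in the world has none). Each returns a list of dicts, best first, with "conf" (0 to 1); they miss things now and then, are a little off and sometimes report something else, mostly with a low value. They report only what shows in the picture. A call takes as long as a camera call. They do not tell look-alikes from the thing itself.
- manip.look_for(picture, query): "box" ([left, top, width, height] in pixels, round what is visible of it).
- manip.silhouettes(picture, query): "pixels" (384x512 bool, what is visible of it) and "box" ([left, top, width, height] in pixels, round what is visible of it).
The state is a dict: "t": time; "q": joint angles; "qd": joint speeds; "tau": joint torques, N m; "tcp_pos": TCP position; "tool_rot": TCP orientation; "force": force on the tool from outside, world axes, zero at the start; "ft_torque": the same for the moment, N m; "finger_gap": opening from 0.0 (shut) to 1.0 (fully open); "gripper_force": force on a finger pad.
Only numpy, scipy, OpenCV 4.12 (cv2) and the standard library are available. Lean on these libraries where they do the work, as an engineer would, in place of code of your own. Each camera call takes 0.05 s, during which the arm holds its last target. There are 200 camera calls.

## Working session

There is one attempt and no reset: what is moved stays moved. The work goes in short steps, Python scripts to look and compute and a tool call to move; the robot and the scene stay as the last step left them, time stands still between calls to the robot, and variables do not carry over. Pictures are saved under pics/ and viewed, at most 10 in all, crops included, and the job is handed in when it is done.

Besides the shell and the picture viewer there is one more tool, called after ">>>" as name(argument=value, ...) on one line, values as JSON. servo_tool: Moves the arm, as the interface text tells. Its arguments: {"type":"object","properties":{"commands":{"type":"array"},"force":{"type":"number"}},"required":["commands"]}

```bash
mkdir -p pics; ls; cat > h.py <<'E'
import numpy as np, cv2
from station import manip
def ray(p,uv):
    W=np.array(p["world_to_cam"]);R=W[:3,:3];t=W[:3,3];K=np.array(p["mtx"])
    d=np.linalg.inv(K)@np.array([uv[0],uv[1],1.]);d=np.array([d[0],-d[1],-d[2]])
    return -R.T@t,R.T@d
def at(p,uv,z):
    c,d=ray(p,uv);return c+d*(z-c[2])/d[2]
def proj(p,X):
    W=np.array(p["world_to_cam"]);c=W[:3,:3]@np.array(X)+W[:3,3];v=np.array(p["mtx"])@np.array([c[0],-c[1],-c[2]]);return v[:2]/v[2]
def save(img,n,s=1.0):
    cv2.imwrite("pics/"+n,cv2.resize(cv2.cvtColor(img,cv2.COLOR_RGB2BGR),None,fx=s,fy=s,interpolation=cv2.INTER_CUBIC))
E
python3 - <<'E'
from h import *
im=[]
for n in ("scene","top"):
    p=manip.snapshot(n); im.append(p["img"])
    W=p["world_to_cam"]; print(n,[k for k in p], np.round(ray(p,(256,192)),3).tolist())
    for q in ("gauge","gauge_pin","tray","sleeve_a","bin_in","ratchet","wheel","seater"):
        for r in manip.look_for(p,q)[:4]:
            b=r["box"]; c=(b[0]+b[2]/2,b[1]+b[3]/2); print(q,round(r["conf"],2),np.round(b).tolist(),np.round(at(p,c,0.02),3).tolist())
save(im[1],"top.png",1.5); save(im[0],"scene.png",1.5)
s=manip.sense(); print(s["t"],s["tool_rot"],s["force"])
E
```

```text
pics
scene ['img', 'mtx', 'world_to_cam', 'shot'] [[1.026, 0.763, 0.993], [-0.362, -0.554, -0.75]]
gauge 0.92 [212.0, 173.0, 63.0, 46.0] [0.595, 0.036, 0.02]
gauge 0.35 [271.0, 241.0, 29.0, 27.0] [0.618, 0.272, 0.02]
gauge_pin 0.36 [252.0, 190.0, 3.0, 9.0] [0.567, 0.048, 0.02]
tray 0.62 [254.0, 214.0, 89.0, 68.0] [0.575, 0.275, 0.02]
sleeve_a 0.88 [303.0, 222.0, 23.0, 26.0] [0.512, 0.266, 0.02]
sleeve_a 0.86 [275.0, 237.0, 27.0, 28.0] [0.603, 0.268, 0.02]
sleeve_a 0.75 [330.0, 281.0, 31.0, 28.0] [0.565, 0.45, 0.02]
sleeve_a 0.63 [228.0, 262.0, 30.0, 23.0] [0.741, 0.255, 0.02]
bin_in 0.95 [169.0, 104.0, 68.0, 55.0] [0.55, -0.287, 0.02]
bin_in 0.37 [251.0, 189.0, 5.0, 9.0] [0.565, 0.044, 0.02]
ratchet 0.97 [158.0, 205.0, 49.0, 46.0] [0.802, 0.038, 0.02]
ratchet 0.56 [214.0, 172.0, 62.0, 49.0] [0.593, 0.037, 0.02]
wheel 0.69 [233.0, 98.0, 29.0, 21.0] [0.357, -0.308, 0.02]
seater 0.6 [365.0, 208.0, 22.0, 30.0] [0.346, 0.332, 0.02]
top ['img', 'mtx', 'world_to_cam', 'shot'] [[0.391, 0.048, 1.413], [0.088, 0.013, -0.996]]
gauge 0.94 [242.0, 150.0, 60.0, 47.0] [0.573, 0.016, 0.02]
gauge_pin 0.54 [253.0, 172.0, 10.0, 5.0] [0.571, 0.059, 0.02]
tray 0.88 [169.0, 146.0, 51.0, 66.0] [0.552, 0.255, 0.02]
sleeve_a 0.65 [126.0, 165.0, 13.0, 23.0] [0.559, 0.446, 0.02]
sleeve_a 0.53 [188.0, 111.0, 22.0, 17.0] [0.739, 0.246, 0.02]
sleeve_a 0.49 [181.0, 188.0, 21.0, 14.0] [0.504, 0.263, 0.02]
sleeve_a 0.49 [178.0, 157.0, 22.0, 11.0] [0.604, 0.272, 0.02]
bin_in 0.57 [339.0, 155.0, 63.0, 50.0] [0.554, -0.284, 0.02]
wheel 0.68 [364.0, 228.0, 32.0, 35.0] [0.356, -0.309, 0.02]
seater 0.56 [162.0, 238.0, 20.0, 18.0] [0.347, 0.321, 0.02]
0.9 [ 1.44369032e-01  9.89523917e-01  2.11503850e-05 -6.24179410e-06] [0.48462976 0.48322603 0.02006649]
```

```bash
python3 - <<'E'
from h import *
p=manip.snapshot("top"); save(p["img"][95:255,110:420],"topc.png",2.5)
q=manip.snapshot("scene"); save(q["img"][90:310,150:390],"scenec.png",2.7)
E
```

```text
(no output)
```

View pics/topc.png

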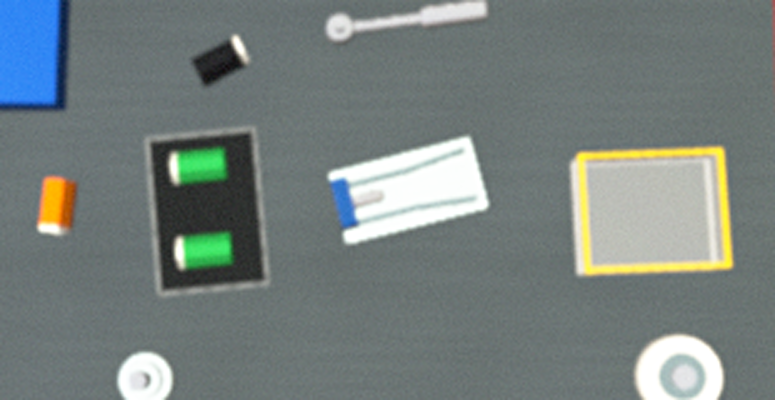

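View pics/scenec.png

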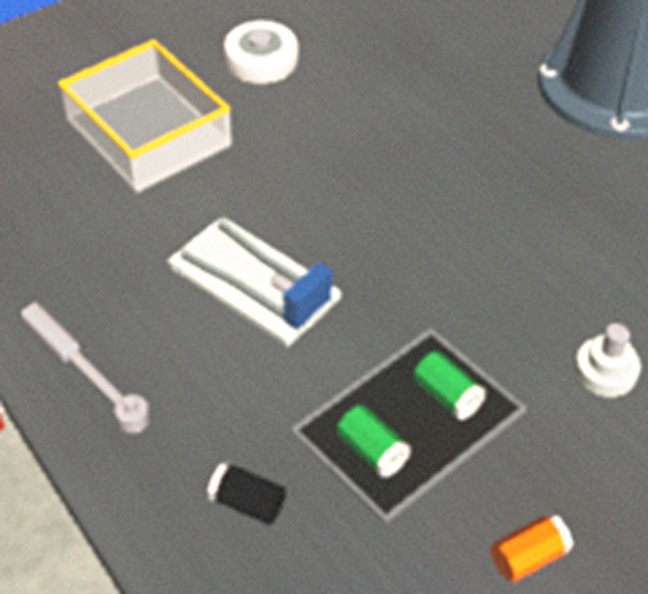

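```bash
cat > fit.py <<'E'
from h import *
from scipy.optimize import minimize
def fill(p,P,pts,S=4):
    uv=np.array([proj(p,P(v)) for v in pts]);hull=cv2.convexHull(((uv+0.5)*S-0.5).astype(np.float32))[:,0]
    m=np.zeros((384*S,512*S),np.uint8);cv2.fillConvexPoly(m,np.round(hull*16).astype(np.int32),1,shift=4);return m
def down(m,S=4): return cv2.resize(m.astype(np.float32),(512,384),interpolation=cv2.INTER_AREA)
def frame(x,y,a,z):
    c,s=np.cos(a),np.sin(a);return lambda v:np.array([x+c*v[0]-s*v[1],y+s*v[0]+c*v[1],z+v[2]])
def prism(x0,x1):
    r=.018/np.cos(np.pi/8);return [(x,r*np.cos(t),.018+r*np.sin(t)) for x in(x0,x1) for t in np.pi/8+np.arange(8)*np.pi/4]
def box(x0,x1,w,z0,z1): return [(x,y,z) for x in(x0,x1) for y in(-w,w) for z in(z0,z1)]
def sleeve_r(p,v,z):
    P=frame(v[0],v[1],v[2],z);g=fill(p,P,prism(-.032,.026));g[fill(p,P,prism(.026,.032))>0]=0;return down(g)
def gauge_r(p,v):
    P=frame(v[0],v[1],v[2],0);return down(fill(p,P,box(-.08,.1,.045,0,.012))|fill(p,P,box(.08,.1,v[3],0,.06)))
def green(img):
    h=cv2.cvtColor(img,cv2.COLOR_RGB2HSV);return ((h[...,0]>40)&(h[...,0]<80)&(h[...,1]>110)&(h[...,2]>40)).astype(np.uint8)
def fit(cost,x0,step):
    x0=np.array(x0,float);sx=np.vstack([x0]+[x0+np.eye(len(x0))[i]*step[i] for i in range(len(x0))])
    r=minimize(cost,x0,method="Nelder-Mead",options=dict(initial_simplex=sx,xatol=1e-4,fatol=.05,maxiter=250));return r.x,r.fun
def near(m,p,c,R):
    u=proj(p,c);k=np.zeros_like(m);cv2.circle(k,tuple(int(round(i)) for i in u),R,1,-1);return m*k
E
cat > m1.py <<'E'
from fit import *
ps=[manip.snapshot(n) for n in("top","scene")]
for nm,c in(("near",(.504,.263)),("far",(.604,.272))):
    def f(use):
        ms=[near(green(p["img"]),p,(c[0],c[1],.02),18).astype(float) for p in use]
        return fit(lambda v:sum(np.abs(sleeve_r(p,v,.004)-m).sum() for p,m in zip(use,ms)),[c[0],c[1],1.55],[.01,.01,.15])+([m.sum() for m in ms],)
    for use in(ps,ps[:1],ps[1:]): x,e,n=f(use);print(nm,np.round(x,4),round(e,1),n)
G=[max(manip.silhouettes(p,"gauge"),key=lambda r:r["conf"])["pixels"].astype(float) for p in ps]
for I in((0,1),(0,),(1,)):
    x,e=fit(lambda v:sum(np.abs(gauge_r(ps[i],v)-G[i]).sum() for i in I),[.573,.016,1.8,.03],[.01,.01,.15,.01]);print("gauge",np.round(x,4),round(e,1),[G[i].sum() for i in I])
for p in ps:
    b=manip.look_for(p,"bin_in")[0]["box"];h=cv2.cvtColor(p["img"],cv2.COLOR_RGB2HSV);y=((h[...,0]>20)&(h[...,0]<32)&(h[...,1]>120)).astype(np.uint8)
    n,l,st,ce=cv2.connectedComponentsWithStats(y);k=1+st[1:,4].argmax();q=cv2.minAreaRect(np.argwhere(l==k)[:,::-1].astype(np.float32))
    print("bin",st[k],[np.round(at(p,c,.06)[:2],3).tolist() for c in cv2.boxPoints(q)])
E
python3 m1.py
```

```text
near [0.5046 0.2612 1.6637] 68.2 [np.float64(272.0), np.float64(266.0)]
near [0.5045 0.263  1.7143] 40.3 [np.float64(272.0)]
near [0.5042 0.2603 1.6761] 20.1 [np.float64(266.0)]
far [0.6089 0.2711 1.6666] 67.9 [np.float64(267.0), np.float64(289.0)]
far [0.6096 0.273  1.6276] 35.3 [np.float64(267.0)]
far [0.6082 0.27   1.6588] 22.1 [np.float64(289.0)]
gauge [0.5846 0.0043 1.826  0.0296] 141.8 [np.float64(1677.0), np.float64(1501.0)]
gauge [0.5836 0.0043 1.8345 0.0306] 59.1 [np.float64(1677.0)]
gauge [0.5861 0.0045 1.8221 0.0296] 58.6 [np.float64(1501.0)]
bin [427 322  38  32 641] [[0.088, -0.413], [0.15, -0.443], [0.108, -0.541], [0.047, -0.511]]
bin [270  41  16  32 389] [[0.059, -0.587], [0.008, -0.551], [0.144, -0.368], [0.191, -0.401]]
```

```bash
cat > plan.py <<'E'
import sys
from h import *
from scipy.spatial.transform import Rotation as Ro
# plan.py x y z yawdeg n : constant row reaching the tool pose (tool x at yaw) from the measured one
def state():
    s=manip.sense();R=Ro.from_quat(s["tool_rot"]).as_matrix();return s,np.array(s["tcp_pos"]),R,np.degrees(np.arctan2(R[1,0],R[0,0]))
def plan(p0,a0,T,a1,n):
    dr=(a0-a1+180)%360-180
    b=lambda a:np.array([[np.cos(a),np.sin(a)],[np.sin(a),-np.cos(a)]])
    M=sum(b(np.radians(a0-dr/n*k)) for k in range(n));d=np.linalg.solve(M,np.array(T[:2])-p0[:2])
    dz=-(T[2]-p0[2])/n
    print("row",np.round([d[0]/.5,d[1]/.5,dz/.5,0,0,dr/n/360],4).tolist(),"x",n)
if __name__=="__main__":
    s,p0,R,a0=state();v=list(map(float,sys.argv[1:]))
    print("t",round(s["t"],2),"tcp",np.round(p0,4),"yaw",round(a0,2),"tilt",np.round(R[:,2],4),"gap",s["finger_gap"],"q6",round(s["q"][5],2),"F",np.round(s["force"],1))
    for i in range(0,len(v),5):
        plan(p0,a0,v[i:i+3],v[i+3],int(v[i+4]));p0=np.array(v[i:i+3]);a0=v[i+3]
E
python3 plan.py .556 .262 .24 95.4 12
```

```text
t 1.3 tcp [0.1786 0.5989 0.2313] yaw 163.39 tilt [ 0.  0. -1.] gap 1.0003460633427939 q6 -0.18 F [ 0.   0.7 -0.2]
row [-0.089, 0.0094, -0.0014, 0.0, 0.0, 0.0157] x 12
```

>>> servo_tool(commands=[-0.08,0.009,-0.0014,0,0,0.0157,1,-0.08,0.009,-0.0014,0,0,0.0157,1,-0.08,0.009,-0.0014,0,0,0.0157,1,-0.08,0.009,-0.0014,0,0,0.0157,1,-0.08,0.009,-0.0014,0,0,0.0157,1,-0.08,0.009,-0.0014,0,0,0.0157,1,-0.08,0.009,-0.0014,0,0,0.0157,1,-0.08,0.009,-0.0014,0,0,0.0157,1,-0.08,0.009,-0.0014,0,0,0.0157,1,-0.08,0.009,-0.0014,0,0,0.0157,1,-0.08,0.009,-0.0014,0,0,0.0157,1,-0.08,0.009,-0.0014,0,0,0.0157,1], force=40)

```text
t: 2.3
tcp_pos: [0.5225, 0.2968, 0.2398]
tool_rot: [0.674, 0.739, 0.001, 0.0]
force: [0.2, 1.7, -0.6]
finger_gap: 0.998
gripper_force: 0.0
```

```bash
cat > m2.py <<'E'
from fit import *
p=manip.snapshot("wrist"); save(p["img"],"w1.png",1.2)
print(np.round(ray(p,(256,192)),3).tolist(), green(p["img"]).sum())
for nm,c in(("near",(.5046,.2612)),("far",(.6089,.2711))):
    m=near(green(p["img"]),p,(c[0],c[1],.02),75).astype(float)
    x,e=fit(lambda v:np.abs(sleeve_r(p,v,.004)-m).sum(),[c[0],c[1],1.665],[.005,.005,.1]);print(nm,np.round(x,4),np.degrees(x[2]),round(e,1),m.sum(),proj(p,(*c,.02)))
E
python3 m2.py; python3 plan.py .609 .271 .1 95.4 8
```

```text
[[0.516, 0.367, 0.382], [0.02, -0.279, -0.96]] 2785
near [0.504  0.262  1.6674] 95.53559564894155 188.9 1458.0 [239.83967198 191.04946083]
far [0.6085 0.272  1.703 ] 97.5774971339738 232.8 1504.0 [326.28568494 190.88753574]
t 2.35 tcp [0.5247 0.2895 0.2398] yaw 94.81 tilt [ 0.002  -0.0061 -1.    ] gap 1.001972917448063 q6 0.24 F [ 0.1 -3.2 -0.5]
row [-0.0065, 0.0206, 0.0349, 0.0, 0.0, -0.0002] x 8
```

View pics/w1.png

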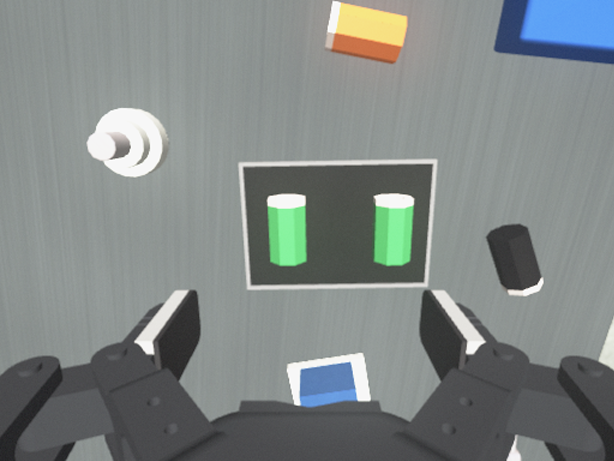

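>>> servo_tool(commands=[-0.005,0.021,0.034,0,0,-0.0006,0.6,-0.005,0.021,0.034,0,0,-0.0006,0.6,-0.005,0.021,0.034,0,0,-0.0006,0.6,-0.005,0.021,0.034,0,0,-0.0006,0.6,-0.005,0.021,0.034,0,0,-0.0006,0.6,-0.005,0.021,0.034,0,0,-0.0006,0.6,-0.005,0.021,0.034,0,0,-0.0006,0.6,-0.005,0.021,0.034,0,0,-0.0006,0.6,0,0,0,0,0,0,0.6,0,0,0,0,0,0,0.6])

```text
t: 3.18
tcp_pos: [0.6059, 0.2877, 0.1026]
tool_rot: [0.661, 0.751, -0.001, -0.001]
force: [-0.2, -0.2, 0.1]
finger_gap: 0.804
gripper_force: 0.0
```

```bash
python3 plan.py .6087 .2715 .05 96.2 3  .6087 .2715 .016 96.2 4
```

```text
t 3.18 tcp [0.6059 0.2877 0.1026] yaw 97.28 tilt [-2.7e-03 -6.0e-04 -1.0e+00] gap 0.8037897908147799 q6 0.15 F [-0.2 -0.2  0.1]
row [-0.0109, 0.0005, 0.0351, 0.0, 0.0, 0.001] x 3
row [0.0, 0.0, 0.017, 0.0, 0.0, 0.0] x 4
```

>>> servo_tool(commands=[-0.011,0.0005,0.035,0,0,0.001,0.6,-0.011,0.0005,0.035,0,0,0.001,0.6,-0.011,0.0005,0.035,0,0,0.001,0.6,0,0,0.017,0,0,0,0.6,0,0,0.017,0,0,0,0.6,0,0,0.017,0,0,0,0.6,0,0,0.017,0,0,0,0.6,0,0,0,0,0,0,0.6,0,0,0,0,0,0,0.6])

```text
t: 3.93
tcp_pos: [0.6091, 0.2719, 0.017]
tool_rot: [0.668, 0.745, -0.0, -0.0]
force: [-0.1, 0.5, -0.2]
finger_gap: 0.801
gripper_force: 0.0
```

```bash
python3 plan.py .6087 .2715 .016 96.2 3
python3 -c "
from h import *
p=manip.snapshot('wrist');save(p['img'],'w2.png')"
```

```text
t 3.93 tcp [0.6091 0.2719 0.017 ] yaw 96.25 tilt [-4.e-04 -1.e-04 -1.e+00] gap 0.8008730366070165 q6 0.14 F [-0.1  0.5 -0.2]
row [-0.0002, -0.0003, 0.0007, 0.0, 0.0, 0.0] x 3
```

View pics/w2.png

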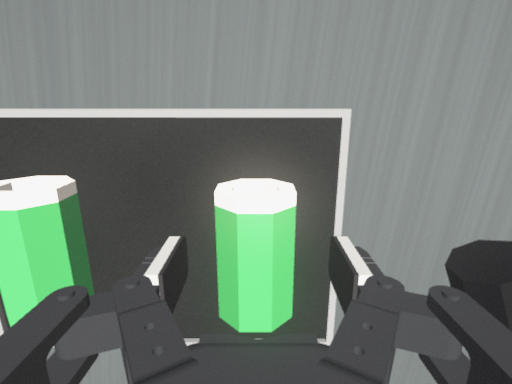

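>>> servo_tool(commands=[0,0,0,0,0,0,-1,0,0,0,0,0,0,-1,0,0,0,0,0,0,-1,0,0,0,0,0,0,-1,0,0,0,0,0,0,-1,0,0,0,0,0,0,-1,0,0,-0.02,0,0,0,-1,0,0,-0.04,0,0,0,-1,0,0,-0.05,0,0,0,-1,0,0,-0.05,0,0,0,-1,0,0,-0.04,0,0,0,-1,0,0,0,0,0,0,-1], force=40)

```text
t: 4.98
tcp_pos: [0.6121, 0.2724, 0.1219]
tool_rot: [0.668, 0.744, 0.004, 0.002]
force: [1.7, 0.3, -0.1]
finger_gap: 0.407
gripper_force: 40.2
```

```bash
python3 plan.py .5898 -.0150 .12 104.7 11; python3 -c "
from h import *
p=manip.snapshot('wrist');save(p['img'],'w3.png')"
```

```text
t 4.98 tcp [0.6121 0.2724 0.1219] yaw 96.23 tilt [ 0.0084  0.0021 -1.    ] gap 0.40703448565308337 q6 0.14 F [ 1.7  0.3 -0.1]
row [-0.0508, -0.0132, 0.0004, 0.0, 0.0, -0.0021] x 11
```

View pics/w3.png

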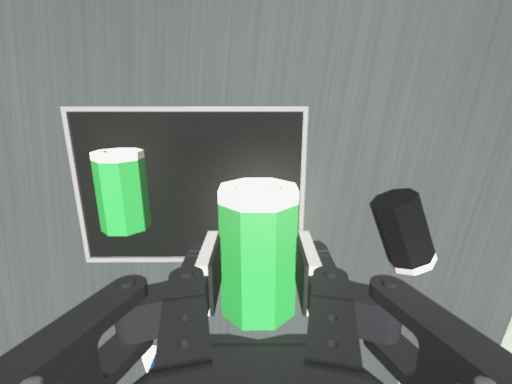

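```bash
python3 plan.py .5935 -.0296 .12 104.7 11
```

```text
t 5.03 tcp [0.6109 0.272  0.1196] yaw 96.22 tilt [ 0.005   0.0013 -1.    ] gap 0.4092614459846112 q6 0.14 F [ 0.7  0.  -2.2]
row [-0.0535, -0.0127, -0.0001, 0.0, 0.0, -0.0021] x 11
```

>>> servo_tool(commands=[-0.03,-0.007,0,0,0,-0.0021,-1,-0.0558,-0.0133,0,0,0,-0.0021,-1,-0.0558,-0.0133,0,0,0,-0.0021,-1,-0.0558,-0.0133,0,0,0,-0.0021,-1,-0.0558,-0.0133,0,0,0,-0.0021,-1,-0.0558,-0.0133,0,0,0,-0.0021,-1,-0.0558,-0.0133,0,0,0,-0.0021,-1,-0.0558,-0.0133,0,0,0,-0.0021,-1,-0.0558,-0.0133,0,0,0,-0.0021,-1,-0.0558,-0.0133,0,0,0,-0.0021,-1,-0.0558,-0.0133,0,0,0,-0.0021,-1,0,0,0,0,0,0,-1])

```text
t: 6.03
tcp_pos: [0.5918, -0.035, 0.1153]
tool_rot: [0.614, 0.79, -0.001, -0.0]
force: [-0.1, -0.4, -1.7]
finger_gap: 0.41
gripper_force: 40.3
```

>>> servo_tool(commands=[0,0,0,0,0,0,-1,0,0,0,0,0,0,-1])

```text
t: 6.2
tcp_pos: [0.591, -0.0295, 0.1157]
tool_rot: [0.612, 0.791, -0.001, -0.002]
force: [0.4, 0.2, -1.9]
finger_gap: 0.409
gripper_force: 40.2
```

```bash
python3 plan.py .5935 -.0296 .12 104.7 3; cat > m3.py <<'E'
from fit import *
import sys
p=manip.snapshot("wrist"); img=p["img"].copy()
h=cv2.cvtColor(img,cv2.COLOR_RGB2HSV);b=((h[...,0]>100)&(h[...,0]<125)&(h[...,1]>120)).astype(np.uint8)
n,l,st,ce=cv2.connectedComponentsWithStats(b);print(st[1:][st[1:,4]>60].tolist())
v=(.5846,.0043,1.826)
P=frame(*v,0)
for q in [(.08,-.03,.06),(.08,.03,.06),(.1,-.03,.06),(.1,.03,.06),(.1,.045,.012),(.1,-.045,.012),(.04,0,.0385),(.08,0,.0385),(.01,.0197,.022),(.01,-.0197,.022),(.08,.0197,.022),(.08,-.0197,.022)]:
    cv2.circle(img,tuple(int(round(i)) for i in proj(p,P(q))),2,(255,0,0),1)
save(img[0:260,100:412],sys.argv[1],2.2)
E
python3 m3.py w4.png
```

```text
t 6.2 tcp [ 0.591  -0.0295  0.1157] yaw 104.48 tilt [-0.0033  0.0013 -1.    ] gap 0.4087849181135453 q6 -0.49 F [ 0.4  0.2 -1.9]
row [-0.0005, 0.0016, -0.0028, 0.0, 0.0, -0.0002] x 3
[[209, 0, 104, 21, 2156]]
```

View pics/w4.png

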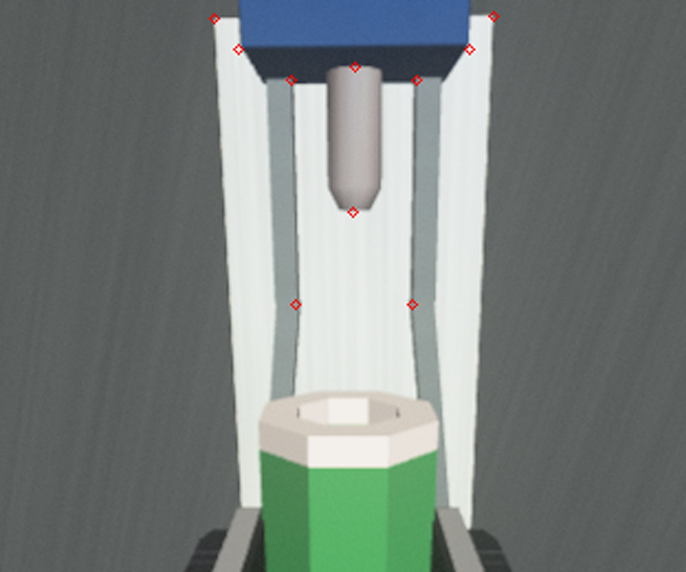

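>>> servo_tool(commands=[-0.001,0.0025,0.03,0,0,-0.0003,-1,0,0.0025,0.04,0,0,-0.0003,-1,0,0,0.04,0,0,0,-1,0,0,0.03,0,0,0,-1,0,0,0,0,0,0,-1,0,0,0,0,0,0,-1,0,0,0,0,0,0,-1])

```text
t: 6.83
tcp_pos: [0.5953, -0.0289, 0.0477]
tool_rot: [0.61, 0.792, 0.0, 0.0]
force: [0.3, 0.3, -0.9]
finger_gap: 0.41
gripper_force: 40.3
```

```bash
python3 plan.py .5935 -.0296 .0255 104.7 4
```

```text
t 6.83 tcp [ 0.5953 -0.0289  0.0477] yaw 104.83 tilt [ 7.e-04 -1.e-04 -1.e+00] gap 0.40966069650592246 q6 -0.49 F [ 0.3  0.3 -0.9]
row [-0.0001, -0.001, 0.0111, 0.0, 0.0, 0.0001] x 4
```

>>> servo_tool(commands=[0,-0.001,0.011,0,0,0,-1,0,-0.001,0.011,0,0,0,-1,0,-0.001,0.011,0,0,0,-1,0,-0.001,0.011,0,0,0,-1,0,0,0,0,0,0,-1,0,0,0,0,0,0,-1])

```text
t: 7.33
tcp_pos: [0.5932, -0.0304, 0.0257]
tool_rot: [0.611, 0.792, 0.0, 0.0]
force: [-0.5, 1.3, 4.2]
finger_gap: 0.407
gripper_force: 41.4
```

```bash
python3 plan.py .5935 -.0296 .0255 104.7 4
```

```text
t 7.33 tcp [ 0.5932 -0.0304  0.0257] yaw 104.74 tilt [ 7.e-04 -1.e-04 -1.e+00] gap 0.4070776452688852 q6 -0.5 F [-0.5  1.3  4.2]
row [0.0003, 0.0003, 0.0001, 0.0, 0.0, 0.0] x 4
```

>>> servo_tool(commands=[0,0,0,0,0,0,0.4,0,0,0,0,0,0,0.4,0,0,0,0,0,0,0.4,0,0,-0.04,0,0,0,0.4,0,0,-0.06,0,0,0,0.4,-0.02,0,-0.02,0,0,0,0.4,-0.05,0,0,0,0,0,-1,-0.05,0,0,0,0,0,-1,0,0,0,0,0,0,-1,0,0,0,0,0,0,-1,0,0,0,0,0,0,-1])

```text
t: 8.25
tcp_pos: [0.6075, -0.088, 0.0847]
tool_rot: [0.611, 0.792, -0.0, -0.001]
force: [-0.4, -0.5, 0.6]
finger_gap: 0.004
gripper_force: 0.0
```

```bash
cat > g.py <<'E'
from plan import *
s,p0,R,a0=state();c,sn=np.cos(1.826),np.sin(1.826);d=p0[:2]-np.array([.5846,.0043])
f=np.array(s["force"]);print("t",round(s["t"],2),"gauge x,y mm",np.round([1e3*(c*d[0]+sn*d[1]),1e3*(-sn*d[0]+c*d[1])],1),"z",round(p0[2]*1e3,1),"yaw",round(a0,2),"gap",round(s["finger_gap"],3),"Fx,Fy,Fz",np.round([c*f[0]+sn*f[1],-sn*f[0]+c*f[1],f[2]],1))
E
python3 g.py;python3 m3.py w5.png
```

```text
t 8.25 gauge x,y mm [-95.1   1.1] z 84.7 yaw 104.72 gap 0.004 Fx,Fy,Fz [-0.4  0.5  0.6]
[]
```

View pics/w5.png

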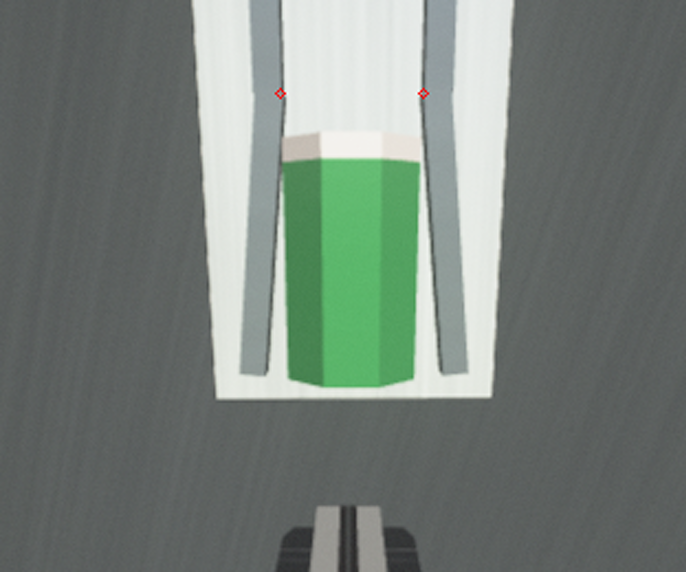

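>>> servo_tool(commands=[0,0.002,0.04,0,0,0,-1,0,0,0.04,0,0,0,-1,0,0,0.034,0,0,0,-1,0,0,0,0,0,0,-1,0,0,0,0,0,0,-1,0.008,0,0,0,0,0,-1,0.008,0,0,0,0,0,-1,0.008,0,0,0,0,0,-1,0.008,0,0,0,0,0,-1,0.008,0,0,0,0,0,-1])

```text
t: 9.13
tcp_pos: [0.6046, -0.0685, 0.0291]
tool_rot: [0.61, 0.792, 0.0, 0.001]
force: [0.1, -0.9, 1.4]
finger_gap: 0.003
gripper_force: 0.8
```

```bash
python3 g.py
```

```text
t 9.13 gauge x,y mm [-75.5  -1. ] z 29.1 yaw 104.78 gap 0.003 Fx,Fy,Fz [-0.9  0.1  1.4]
```

>>> servo_tool(commands=[0.008,0,0.003,0,0,0,-1,0.008,0,0.002,0,0,0,-1,0.008,0,0,0,0,0,-1,0.008,0,0,0,0,0,-1,0.008,0,0,0,0,0,-1,0.008,0,0,0,0,0,-1,0.008,0,0,0,0,0,-1,0.008,0,0,0,0,0,-1,0.008,0,0,0,0,0,-1,0.008,0,0,0,0,0,-1,0,0,0,0,0,0,-1,0,0,0,0,0,0,-1])

```text
t: 10.13
tcp_pos: [0.5933, -0.0293, 0.0254]
tool_rot: [0.61, 0.792, -0.0, -0.001]
force: [-0.4, -0.5, 1.4]
finger_gap: 0.006
gripper_force: 0.0
```

```bash
python3 g.py
```

```text
t 10.13 gauge x,y mm [-34.7   0.1] z 25.4 yaw 104.77 gap 0.006 Fx,Fy,Fz [-0.4  0.5  1.4]
```

>>> servo_tool(commands=[0.005,0,0,0,0,0,-1,0.005,0,0,0,0,0,-1,0.005,0,0,0,0,0,-1,0.005,0,0,0,0,0,-1,0.005,0,0,0,0,0,-1,0.005,0,0,0,0,0,-1,0.005,0,0,0,0,0,-1,0.005,0,0,0,0,0,-1,0,0,0,0,0,0,-1])

```text
t: 10.88
tcp_pos: [0.5886, -0.0101, 0.0257]
tool_rot: [0.61, 0.792, 0.0, -0.0]
force: [0.5, -0.1, 0.6]
finger_gap: 0.001
gripper_force: 0.0
```

```bash
python3 g.py
```

```text
t 10.88 gauge x,y mm [-14.9  -0.2] z 25.7 yaw 104.77 gap 0.001 Fx,Fy,Fz [-0.2 -0.5  0.6]
```

Now 1 mm rows, checking the force.

>>> servo_tool(commands=[0.002,0,0,0,0,0,-1,0.002,0,0,0,0,0,-1,0.002,0,0,0,0,0,-1,0.002,0,0,0,0,0,-1,0.002,0,0,0,0,0,-1])

```text
t: 11.3
tcp_pos: [0.5877, -0.0059, 0.0258]
tool_rot: [0.611, 0.792, 0.0, 0.0]
force: [0.6, -0.5, -0.3]
finger_gap: -0.001
gripper_force: 0.5
```

>>> servo_tool(commands=[0.002,0,0,0,0,0,-1,0.002,0,0,0,0,0,-1])

```text
t: 11.47
tcp_pos: [0.5871, -0.004, 0.0258]
tool_rot: [0.61, 0.792, 0.0, 0.0]
force: [0.4, -1.6, 0.0]
finger_gap: -0.0
gripper_force: 0.5
```

>>> servo_tool(commands=[0.002,0,0,0,0,0,-1])

```text
t: 11.55
tcp_pos: [0.5868, -0.003, 0.0258]
tool_rot: [0.61, 0.792, 0.0, 0.0]
force: [0.5, -0.5, -0.6]
finger_gap: -0.003
gripper_force: 0.5
```

```bash
python3 g.py
```

```text
t 11.55 gauge x,y mm [-7.6 -0.3] z 25.8 yaw 104.75 gap -0.003 Fx,Fy,Fz [-0.6 -0.3 -0.6]
```

>>> servo_tool(commands=[0.002,0,0,0,0,0,-1,0.002,0,0,0,0,0,-1])

```text
t: 11.72
tcp_pos: [0.5864, -0.001, 0.0258]
tool_rot: [0.61, 0.792, 0.0, 0.0]
force: [0.9, -2.0, 0.1]
finger_gap: -0.001
gripper_force: 0.6
```

```bash
python3 g.py; python3 m3.py w6.png
```

```text
t 11.72 gauge x,y mm [-5.6 -0.4] z 25.8 yaw 104.75 gap -0.001 Fx,Fy,Fz [-2.2 -0.4  0.1]
[[160, 0, 192, 50, 9234]]
```

View pics/w6.png

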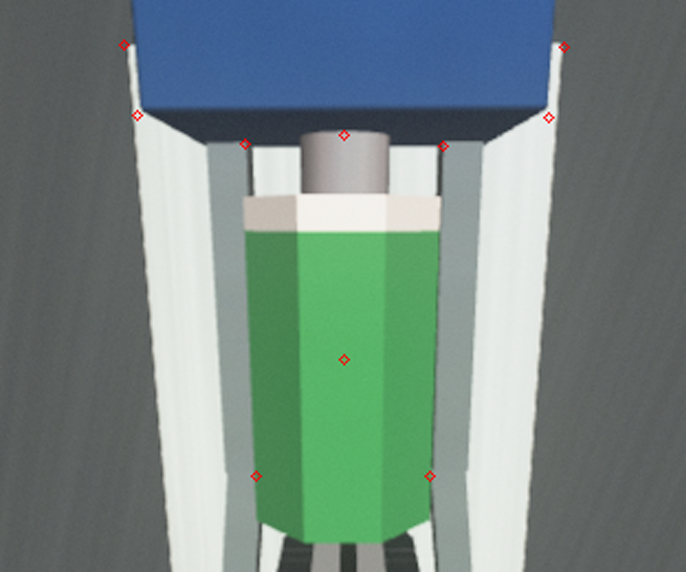

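>>> servo_tool(commands=[0.002,0,0,0,0,0,-1])

```text
t: 11.85
tcp_pos: [0.5861, -0.0002, 0.0258]
tool_rot: [0.61, 0.792, 0.0, 0.0]
force: [0.3, -1.5, 0.6]
finger_gap: -0.004
gripper_force: 0.7
```

>>> servo_tool(commands=[0.002,0,0,0,0,0,-1])

```text
t: 11.93
tcp_pos: [0.5859, 0.0009, 0.0258]
tool_rot: [0.61, 0.792, 0.0, 0.0]
force: [0.1, -1.5, 0.4]
finger_gap: -0.001
gripper_force: 0.7
```

```bash
python3 g.py
```

```text
t 11.93 gauge x,y mm [-3.6 -0.4] z 25.8 yaw 104.75 gap -0.001 Fx,Fy,Fz [-1.5  0.3  0.4]
```

>>> servo_tool(commands=[0.002,0,0,0,0,0,-1])

```text
t: 12.02
tcp_pos: [0.5856, 0.0019, 0.0258]
tool_rot: [0.61, 0.792, 0.0, 0.0]
force: [1.1, -0.4, 0.2]
finger_gap: 0.0
gripper_force: 0.7
```

>>> servo_tool(commands=[0.002,0,0,0,0,0,-1])

```text
t: 12.1
tcp_pos: [0.5853, 0.0029, 0.0258]
tool_rot: [0.61, 0.792, 0.0, 0.0]
force: [0.7, -1.3, 0.2]
finger_gap: 0.0
gripper_force: 0.7
```

```bash
python3 g.py
```

```text
t 12.1 gauge x,y mm [-1.6 -0.3] z 25.8 yaw 104.75 gap 0.0 Fx,Fy,Fz [-1.5 -0.3  0.2]
```

>>> servo_tool(commands=[0.002,0,0,0,0,0,-1,0.002,0,0,0,0,0,-1])

```text
t: 12.27
tcp_pos: [0.5848, 0.0048, 0.0257]
tool_rot: [0.61, 0.792, 0.0, 0.0]
force: [0.8, -1.7, 0.7]
finger_gap: -0.001
gripper_force: 0.7
```

>>> servo_tool(commands=[0.002,0,0,0,0,0,-1,0.002,0,0,0,0,0,-1])

```text
t: 12.43
tcp_pos: [0.5843, 0.0067, 0.0258]
tool_rot: [0.61, 0.792, 0.0, 0.0]
force: [-0.0, -1.6, -0.1]
finger_gap: 0.005
gripper_force: 0.8
```

>>> servo_tool(commands=[0.002,0,0,0,0,0,-1])

```text
t: 12.52
tcp_pos: [0.584, 0.0077, 0.0257]
tool_rot: [0.61, 0.792, -0.0, 0.0]
force: [1.0, -1.1, 0.8]
finger_gap: -0.0
gripper_force: 0.8
```

```bash
python3 g.py;  python3 m3.py w7.png
```

```text
t 12.52 gauge x,y mm [ 3.4 -0.3] z 25.7 yaw 104.76 gap -0.0 Fx,Fy,Fz [-1.3 -0.7  0.8]
[[162, 13, 189, 67, 11971]]
```

View pics/w7.png

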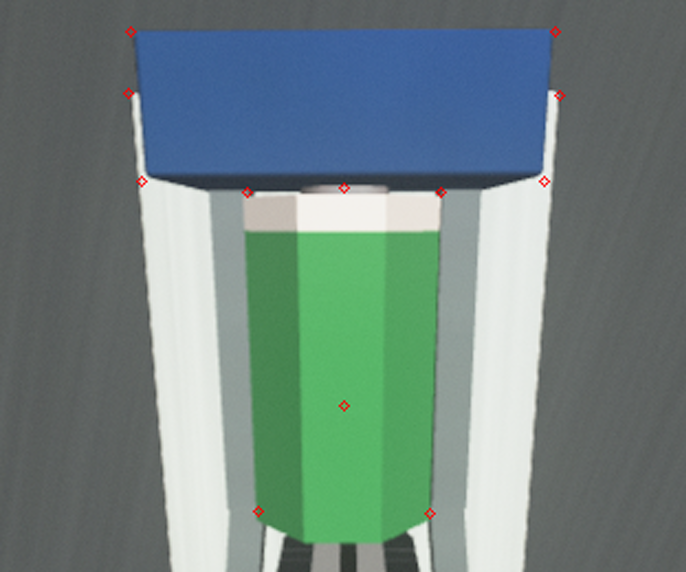

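>>> servo_tool(commands=[0.002,0,0,0,0,0,-1])

```text
t: 12.65
tcp_pos: [0.5838, 0.0086, 0.0258]
tool_rot: [0.61, 0.792, 0.0, 0.0]
force: [0.6, -1.5, 1.9]
finger_gap: 0.001
gripper_force: 0.8
```

>>> servo_tool(commands=[0.002,0,0,0,0,0,-1])

```text
t: 12.73
tcp_pos: [0.5836, 0.0096, 0.0257]
tool_rot: [0.61, 0.792, -0.0, 0.0]
force: [1.1, -5.8, 0.6]
finger_gap: -0.003
gripper_force: 2.9
```

```bash
python3 g.py
```

```text
t 12.73 gauge x,y mm [ 5.4 -0.3] z 25.7 yaw 104.76 gap -0.003 Fx,Fy,Fz [-5.9  0.4  0.6]
```

>>> servo_tool(commands=[0.001,0,0,0,0,0,-1,0,0,0,0,0,0,-1])

```text
t: 12.9
tcp_pos: [0.5838, 0.0096, 0.0258]
tool_rot: [0.61, 0.792, -0.0, 0.001]
force: [0.1, -3.6, 0.2]
finger_gap: -0.001
gripper_force: 1.9
```

```bash
python3 g.py
```

```text
t 12.9 gauge x,y mm [ 5.3 -0.6] z 25.8 yaw 104.77 gap -0.001 Fx,Fy,Fz [-3.5  0.8  0.2]
```

>>> servo_tool(commands=[0.002,0,0,0,0,0,-1,0,0,0,0,0,0,-1])

```text
t: 13.07
tcp_pos: [0.5838, 0.0097, 0.0258]
tool_rot: [0.61, 0.792, -0.0, 0.001]
force: [0.9, -6.5, -0.7]
finger_gap: 0.003
gripper_force: 3.5
```

```bash
python3 g.py
```

```text
t 13.07 gauge x,y mm [ 5.4 -0.6] z 25.8 yaw 104.81 gap 0.003 Fx,Fy,Fz [-6.5  0.8 -0.7]
```

>>> servo_tool(commands=[-0.01,0,0,0,0,0,-1,-0.02,0,0,0,0,0,-1,-0.03,0,0,0,0,0,-1,-0.02,0,-0.05,0,0,0,-1,0,0,-0.07,0,0,0,-1,0,0,-0.07,0,0,0,-1,0,0,-0.03,0,0,0,-1,0,0,0,0,0,0,-1])

```text
t: 13.73
tcp_pos: [0.5964, -0.0293, 0.1401]
tool_rot: [0.611, 0.792, 0.002, 0.004]
force: [1.2, 0.3, 0.9]
finger_gap: 0.002
gripper_force: 0.0
```

```bash
cat > m4.py <<'E'
from fit import *
for n in("wrist","top","scene"):
    p=manip.snapshot(n)
    c=np.array([.5846+.048*np.cos(1.826),.0043+.048*np.sin(1.826)])
    m=near(green(p["img"]),p,(c[0],c[1],.03),75 if n=="wrist" else 16).astype(float)
    if m.sum()<50: continue
    x,e=fit(lambda v:np.abs(sleeve_r(p,v,.012)-m).sum(),[c[0],c[1],1.826],[.005,.005,.1]);d=x[:2]-[.5846,.0043]
    print(n,"gauge x,y of centre",np.round(1e3*np.array([d@[np.cos(1.826),np.sin(1.826)],d@[-np.sin(1.826),np.cos(1.826)]]),1),np.degrees(x[2]),e,m.sum())
E
python3 m4.py; python3 plan.py .5043 .2615 .12 95.5 12
```

```text
wrist gauge x,y of centre [52.   0.1] 103.44310693733523 681.9375 3489.0
top gauge x,y of centre [52.2 -1.9] 106.98421570202161 159.25 80.0
scene gauge x,y of centre [49.5 -2. ] 93.07002064799967 50.75 171.0
t 13.88 tcp [ 0.5926 -0.028   0.1351] yaw 104.71 tilt [-1.5e-03  6.0e-04 -1.0e+00] gap -0.003517738638800687 q6 -0.49 F [ 0.2  0.2 -0.7]
row [0.0502, -0.0057, 0.0025, 0.0, 0.0, 0.0021] x 12
```

>>> servo_tool(commands=[0.03,-0.0035,0,0,0,0.0021,0.6,0.052,-0.006,0.0025,0,0,0.0021,0.6,0.052,-0.006,0.0025,0,0,0.0021,0.6,0.052,-0.006,0.0025,0,0,0.0021,0.6,0.052,-0.006,0.0025,0,0,0.0021,0.6,0.052,-0.006,0.0025,0,0,0.0021,0.6,0.052,-0.006,0.0025,0,0,0.0021,0.6,0.052,-0.006,0.0025,0,0,0.0021,0.6,0.052,-0.006,0.0025,0,0,0.0021,0.6,0.052,-0.006,0.0025,0,0,0.0021,0.6,0.052,-0.006,0.0025,0,0,0.0021,0.6,0.04,-0.004,0.0025,0,0,0.0021,0.6])

```text
t: 14.88
tcp_pos: [0.5041, 0.2572, 0.1198]
tool_rot: [0.671, 0.741, -0.002, -0.001]
force: [-0.0, -0.6, 0.5]
finger_gap: 0.802
gripper_force: 0.0
```

>>> servo_tool(commands=[0,0,0,0,0,0,0.6,0,0,0,0,0,0,0.6])

```text
t: 15.05
tcp_pos: [0.5049, 0.2563, 0.1202]
tool_rot: [0.67, 0.742, -0.002, -0.001]
force: [-0.5, 0.7, -0.7]
finger_gap: 0.799
gripper_force: 0.0
```

```bash
sed -i 's/w1.png/w8.png/' m2.py; python3 m2.py; python3 plan.py .5043 .2615 .05 95.7 4  .5043 .2615 .016 95.7 4
```

```text
[[0.499, 0.327, 0.262], [0.018, -0.281, -0.96]] 2643
near [0.504  0.262  1.6902] 96.83904852745293 770.9 2643.0 [257.99298711 185.89769331]
far [0.7379 0.0447 1.9933] 114.20545849770609 0.0 0.0 [387.86773606 187.02995936]
t 15.1 tcp [0.5054 0.2555 0.1205] yaw 95.75 tilt [-0.0029 -0.0012 -1.    ] gap 0.8030425012029397 q6 0.17 F [-0.2 -0.3  0.3]
row [0.003, -0.0003, 0.0353, 0.0, 0.0, 0.0] x 4
row [0.0, 0.0, 0.017, 0.0, 0.0, 0.0] x 4
```

>>> servo_tool(commands=[0.003,0,0.035,0,0,0,0.6,0.003,0,0.035,0,0,0,0.6,0.003,0,0.035,0,0,0,0.6,0.003,0,0.035,0,0,0,0.6,0,0,0.017,0,0,0,0.6,0,0,0.017,0,0,0,0.6,0,0,0.017,0,0,0,0.6,0,0,0.016,0,0,0,0.6,0,0,0,0,0,0,0.6,0,0,0,0,0,0,0.6])

```text
t: 15.93
tcp_pos: [0.5057, 0.2617, 0.0183]
tool_rot: [0.671, 0.741, -0.0, -0.0]
force: [0.4, -0.8, 0.7]
finger_gap: 0.798
gripper_force: 0.0
```

```bash
python3 plan.py .504 .2617 .016 96 3; python3 - <<'E'
from h import *
p=manip.snapshot("top");b=manip.look_for(p,"bin_in")[0]["box"];print(b)
x,y,w,h=[int(i) for i in b];c=p["img"][y-5:y+h+5,x-5:x+w+5].astype(int)
m=((c[...,0]-c[...,2])>60).astype(np.uint8);pts=np.argwhere(m)[:,::-1]+[x-5,y-5]
for q in cv2.boxPoints(cv2.minAreaRect(pts.astype(np.float32))): print(np.round(at(p,q,.06),3))
E
```

```text
t 15.93 tcp [0.5057 0.2617 0.0183] yaw 95.67 tilt [-4.e-04 -1.e-04 -1.e+00] gap 0.7977936702357797 q6 0.18 F [ 0.4 -0.8  0.7]
row [0.0001, -0.0011, 0.0015, 0.0, 0.0, -0.0003] x 3
[340.5, 153.8, 58.5, 48.8]
[ 0.623 -0.184  0.06 ]
[ 0.632 -0.364  0.06 ]
[ 0.484 -0.367  0.06 ]
[ 0.475 -0.189  0.06 ]
```

>>> servo_tool(commands=[0,-0.003,0.003,0,0,0,0.6,0,0,0,0,0,0,-1,0,0,0,0,0,0,-1,0,0,0,0,0,0,-1,0,0,0,0,0,0,-1,0,0,0,0,0,0,-1,0,0,-0.02,0,0,0,-1,0,0,-0.05,0,0,0,-1,0,0,-0.07,0,0,0,-1,0,0,-0.07,0,0,0,-1,0,0,-0.05,0,0,0,-1,0,0,-0.02,0,0,0,-1], force=40)

```text
t: 17.03
tcp_pos: [0.5061, 0.2624, 0.1611]
tool_rot: [0.671, 0.741, 0.003, 0.002]
force: [0.9, 0.6, -1.1]
finger_gap: 0.406
gripper_force: 40.4
```

```bash
python3 plan.py .553 -.276 .155 92 16
```

```text
t 17.03 tcp [0.5061 0.2624 0.1611] yaw 95.69 tilt [ 0.0067  0.002  -1.    ] gap 0.40624179834694285 q6 0.18 F [ 0.9  0.6 -1.1]
row [-0.0676, 0.0012, 0.0008, 0.0, 0.0, 0.0006] x 16
```

>>> servo_tool(commands=[-0.03,0,0,0,0,0.0006,-1,-0.06,0.001,0.001,0,0,0.0006,-1,-0.0676,0.0012,0.001,0,0,0.0006,-1,-0.0676,0.0012,0.001,0,0,0.0006,-1,-0.0676,0.0012,0.001,0,0,0.0006,-1,-0.0676,0.0012,0.001,0,0,0.0006,-1,-0.0676,0.0012,0.001,0,0,0.0006,-1,-0.0676,0.0012,0.001,0,0,0.0006,-1,-0.0676,0.0012,0.001,0,0,0.0006,-1,-0.0676,0.0012,0,0,0,0.0006,-1,-0.0676,0.0012,0,0,0,0.0006,-1,-0.0676,0.0012,0,0,0,0.0006,-1])

```text
t: 18.03
tcp_pos: [0.5392, -0.1209, 0.1519]
tool_rot: [0.688, 0.726, -0.0, -0.001]
force: [0.4, 0.1, -1.7]
finger_gap: 0.405
gripper_force: 40.4
```

>>> servo_tool(commands=[-0.0676,0.0012,0,0,0,0.0006,-1,-0.0676,0.0012,0,0,0,0.0006,-1,-0.0676,0.0012,0,0,0,0.0006,-1,-0.0676,0.0012,0,0,0,0.0006,-1,-0.04,0.0012,0,0,0,0,-1,-0.02,0,0,0,0,0,-1,0,0,0,0,0,0,-1,0,0,0,0,0,0,-1])

```text
t: 18.7
tcp_pos: [0.55, -0.2833, 0.152]
tool_rot: [0.694, 0.72, 0.0, -0.002]
force: [-0.1, -0.2, -1.5]
finger_gap: 0.408
gripper_force: 40.4
```

```bash
python3 plan.py .553 -.276 .07 92 3 .553 -.276 .022 92 3
```

```text
t 18.7 tcp [ 0.55   -0.2833  0.152 ] yaw 92.18 tilt [-0.0022  0.0025 -1.    ] gap 0.4080104427596288 q6 -0.69 F [-0.1 -0.2 -1.5]
row [0.0048, 0.0022, 0.0547, 0.0, 0.0, 0.0002] x 3
row [0.0, 0.0, 0.032, 0.0, 0.0, 0.0] x 3
```

>>> servo_tool(commands=[0.005,0.002,0.055,0,0,0,-1,0.005,0.002,0.055,0,0,0,-1,0.005,0.002,0.055,0,0,0,-1,0,0,0.035,0,0,0,-1,0,0,0.035,0,0,0,-1,0,0,0.024,0,0,0,-1,0,0,0,0,0,0,-1,0,0,0,0,0,0,-1])

```text
t: 19.37
tcp_pos: [0.5533, -0.2753, 0.0231]
tool_rot: [0.693, 0.721, -0.0, -0.001]
force: [-0.1, -0.8, -1.6]
finger_gap: 0.411
gripper_force: 40.4
```

```bash
python3 plan.py .553 -.276 .021 92 1
```

```text
t 19.37 tcp [ 0.5533 -0.2753  0.0231] yaw 92.3 tilt [-0.0015  0.0014 -1.    ] gap 0.41081370422217683 q6 -0.68 F [-0.1 -0.8 -1.6]
row [-0.0015, -0.0007, 0.0043, 0.0, 0.0, 0.0008] x 1
```

>>> servo_tool(commands=[0,0,0.004,0,0,0,-1,0,0,0,0,0,0,-1,0,0,0,0,0,0,0.4,0,0,0,0,0,0,0.4,0,0,0,0,0,0,0.4,0,0,-0.03,0,0,0,0.4,0,0,-0.07,0,0,0,0.4,0,0,-0.08,0,0,0,0.4,0,0,-0.08,0,0,0,0.4,0,0,-0.08,0,0,0,0.4,0,0,-0.06,0,0,0,0.4,0,0,0,0,0,0,0.4])

```text
t: 20.37
tcp_pos: [0.5574, -0.2795, 0.23]
tool_rot: [0.693, 0.721, 0.001, 0.008]
force: [0.8, -0.2, 1.5]
finger_gap: 0.702
gripper_force: 0.0
```

```bash
python3 g.py; python3 - <<'E'
from h import *
p=manip.snapshot("scene");q=manip.snapshot("top")
a=cv2.resize(p["img"][90:240,150:300],None,fx=2.6,fy=2.6,interpolation=cv2.INTER_CUBIC)
b=cv2.resize(q["img"][120:240,230:410],None,fx=2.2,fy=2.2*390/264,interpolation=cv2.INTER_CUBIC);b=cv2.resize(b,(396,390))
save(np.hstack([a,b]),"end.png")
E
```

```text
t 20.37 gauge x,y mm [-267.8   98. ] z 230.0 yaw 92.23 gap 0.702 Fx,Fy,Fz [-0.4 -0.7  1.5]
```

View pics/end.png

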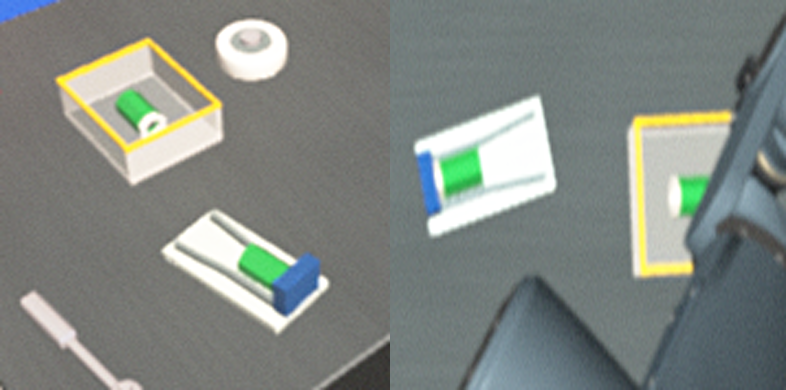

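The picture shows one sleeve on the pin against the blue shoulder (left view about (280,270)) and the other lying in the bin (about (140,112)), with the arm clear of both.

```bash
python3 -c "
from station import manip
print(manip.sign_off())"
```

```text
the job is handed in; nothing more can be done
None
```

The first sleeve slid fully home against the blue shoulder with about 6 N of push, so it is the good one and stays on the pin. I put the other in the yellow-rimmed bin as the blocked one without testing it, left the ratchet, wheel and seater alone, and handed the job in at about 20 s.

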